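Start and hold the lens cleaner's deep-clean dial

TASK

Start the deep clean on the contact-lens cleaning unit: press its round key, then its square key, then its long bar key, each fully down and let up again before the next. Then press the dial's paddle down past the first two clicks into the third, never forcing it on to the end stop, and finish with the robot still holding it in the third click, since the dial springs back when let go. Leave the lens case in its tray and the other things on the shelf where they are.

Things in the scene. Friction and masses are not known exactly. Their poses are not given: they have to be found in the camera images.
- unit: contact-lens cleaning unit: white housing 140 (x) x 200 (y) x 70 mm high, fixed on a clear shelf (top 30 mm above the work surface). Origin: centre of its underside. -x is its front, towards the robot within 20 degrees. On its top, at x -37 mm, a row of three grey keys at y 65, 12, -41 mm, order varying; behind them a tray (walls 10 mm) with the lens case. A dial with a paddle is on its -y end.
- key_round (a joint): travel of the round key, 26 mm in diameter, in m: 0 up, 0.006 fully down. It moves straight down and springs back; 1.5 N starts it, 5 N holds it fully down.
- key_round_top (a point): centre of the top face of the round key, 26 mm in diameter (grey, like the other two); with the key up the face is 113 mm above the work surface and stands 10 mm proud of the flat 46 mm square bezel around it (so 4 mm proud when pressed). Moves with the key; axes as the unit's.
- key_square (a joint): travel of the square key, 23 x 23 mm, in m: 0 up, 0.006 fully down. It moves straight down and springs back; 1.5 N starts it, 5 N holds it fully down.
- key_square_top (a point): centre of the top face of the square key, 23 x 23 mm (grey, like the other two); with the key up the face is 113 mm above the work surface and stands 10 mm proud of the flat 46 mm square bezel around it (so 4 mm proud when pressed). Moves with the key; axes as the unit's.
- key_bar (a joint): travel of the long narrow bar key, 40 mm along the unit's x and 13 mm along its y, in m: 0 up, 0.006 fully down. It moves straight down and springs back; 1.5 N starts it, 5 N holds it fully down.
- key_bar_top (a point): centre of the top face of the long narrow bar key, 40 mm along the unit's x and 13 mm along its y (grey, like the other two); with the key up the face is 113 mm above the work surface and stands 10 mm proud of the flat 46 mm square bezel around it (so 4 mm proud when pressed). Moves with the key; axes as the unit's.
- dial (a joint): angle of the spring-return dial, rad: 0 at rest, growing as its paddle is pressed down. Clicks at 0.24, 0.48 and 0.72 (the third); ridges between at 0.12, 0.36, 0.60, and one beyond at 0.84; end stop 0.92. Clicks never hold it: let go, it springs back to 0. Force at the paddle's bar: 3 N starts it, 8 N holds it at the third click, 7 to 10 N climbing each ridge, dropping by 2 to 4 N past it.
- dial_hinge (a point): point on the dial's axis, level with the middle of the paddle's bar; the axis runs along the unit's y, 60 mm above the unit's underside (90 mm above the work surface), 20 mm in front of the unit's centre. Fixed on the unit.
- paddle: the dial's grey paddle, turning rigidly with it: a flat 10 mm wide arm that ends in a round crossbar, to be pressed down from above. Origin on the dial's axis. At rest the arm points forward (unit's -x) and 0.42 rad above level; at the third click 0.30 rad below level.
- paddle_bar (a point): centre of the paddle's crossbar (a level cylinder 18 mm in diameter, 30 mm long, along the unit's y), 80 mm from the dial's axis; its top is 9 mm above this point. 123 mm above the work surface at rest; 66 mm at the third click, when it is 26 mm before the housing's front face. Moves with the paddle.
- lens_case: the flip-top contact-lens case, white, 32 x 70 x 16 mm with two round lids, lying loose in the raised tray on the back of the cleaning unit; origin at the centre of its underside. Bystander.
- pill_bottle: closed navy pill bottle, 40 mm in diameter, 75 mm tall, standing on the shelf about 165 mm to the +y side of the unit's centre; origin under its centre. Bystander.
- lash_curler: stainless eyelash curler lying on the shelf, about 110 mm long and 54 mm wide, 9 mm high, on the -y (dial) side of the unit; origin under its pivot. Bystander.
- soap_dish: glass soap dish with a white bar of soap, 90 x 125 mm, 28 mm high; origin under its centre. Bystander.
- toothbrush: bamboo toothbrush lying on the shelf, about 185 mm long along its x, 18 mm high; origin under its middle. Bystander.
- tumbler: clear glass tumbler, 72 mm in diameter, 95 mm tall; origin under its centre. Bystander.
- floss_box: small white floss box standing on the shelf, 50 x 22 mm, 55 mm high; origin under its centre. Bystander.

How it is judged:
By the outcome, as a careful person would: the job done as asked, in the order asked, and still so for the second after the job is handed in, while the arm keeps its last pose, push and grip.
It also fails if it takes over 56 s, if anything falls off the work surface, if the arm or the gripper's body presses on something with over 40 N, if the wrist force passes 120 N, or if a joint passes its speed limit or range.

ROBOT

A 6-joint arm with a two-finger parallel gripper is mounted at the origin on the work surface. World frame = base frame: x ahead of the robot, y to its left, z up, the work surface at z = 0. Lengths are in m, angles in rad, forces in N, time in s.
With the tool pointing down it reaches from about 0.35 to 0.975 m from the base axis. Payload 7.1 kg.
Tool frame: the origin (TCP) lies at the very end of the fingers, on their centre line; the grasp point (between the pads) lies 19 mm behind it; z points along the fingers, y is the direction in which the jaws open and shut (so a half turn about z gives the same grasp; the last joint's range is limited). The gripper opens to 88 mm and grips with 3 to 60 N. Pads are 20 mm wide; open, the fingers measure 115 mm over their backs; the gripper's body (75 mm by 178 mm) begins 61 mm behind the grasp point.
Start: joints at [-1.359, 0.423, 1.63, -0, 1.089, -0.019], TCP at [0.143, -0.608, 0.223] pointing down, gripper open.
Joint ranges: [-3, 3], [-0.9, 2.11], [0.09, 2.58], [-1.31, 4.45], [0.11, 2.69], [-2.54, 2.54]. Speed limits (rad/s): [2.39, 2.39, 3.01, 3.14, 3.14, 3.14].

INTERFACE

Orientations are given as a rotation vector (axis times angle).
In Python, from station import env, cams, ticket gives the robot as it stands.
- The arm moves only by the tool play_rows, never from a script. Its argument "motion" is one flat list of numbers, 5 for each row, row after row: the gripper command: -1 is fully open, 1 is shut, values between are in proportion, then the shift along the tool's x, y, z in m, then the turn about the tool's z in degrees. A call has 1 to 5 rows; each row is the pose to reach, as a shift and turn from the pose commanded when the call began, along the tool's axes at that moment; what a row does not reach only later rows make up. A row lasts 1/12 s, in which the tool goes at most 41.7 mm and 7.16 degrees, less where a joint would pass 70% of its speed; a pose out of reach is approached as far as the arm can. A call with a gripper value outside its range is refused whole. The fingers move at their own pace and stop on an object; "grip_force" is the grip in N (left out, the last holds). Time passes only in rows, so rows that repeat a pose let the fingers close. It gives the time, the measured TCP pose, the force and the opening at its end, in the units of the state.
- env.read_state(): the state, without advancing time (a new reading comes with each control period).
- cams.snapshot(name): name is "scene" or "top"; returns a dict with "image" (384x512x3 uint8, red, green, blue), "intrinsics" (3x3 intrinsics, pixels), "dist_coeffs" ([k1, k2, p1, p2, k3] as OpenCV has them; the pictures are not rectified), "R" (3x3) and "t" (3): a world point X has camera coordinates R X + t. Camera axes: x right, y down, z forward; pixel columns grow to the right and rows downward; lengths in m; the calibration is good to about 2 mm. A picture is of the moment at which its call begins. There is no depth.
- ticket.close_job(): hands the job in, once; it reports no verdict.
The state is a dict: "time": time; "joints": joint angles; "joint_velocities": joint speeds; "joint_torque": joint torques, N m; "tcp_pos": TCP position; "eef_rot": TCP orientation; "wrist_force": force on the tool from outside, world axes, zero at the start; "ft_torque": the same for the moment, N m; "width": finger opening in m.
Only numpy, scipy, OpenCV 4.12 (cv2) and the standard library are available. Lean on these libraries where they do the work, as an engineer would, in place of code of your own. Each camera call takes 0.05 s, during which the arm holds its last target.

## Working session

There is one attempt and no reset: what is moved stays moved. The work goes in short steps, Python scripts to look and compute and a tool call to move; the robot and the scene stay as the last step left them, time stands still between calls to the robot, and variables do not carry over. Pictures are saved under pics/ and viewed, and the job is handed in when it is done.

Besides the shell and the picture viewer there is one more tool, called after "Call:" by a JSON object that holds its "name" and its "arguments". play_rows: Moves the arm, as the interface text tells. Its arguments: {"type":"object","properties":{"motion":{"type":"array","items":{"type":"number"}},"grip_force":{"type":"number"}},"required":["motion"]}

```bash
mkdir -p pics; ls
python3 - <<'E'
from station import env,cams
import cv2,numpy as np,pickle
s=env.read_state();print({k:np.round(v,4).tolist() for k,v in s.items()})
d={}
for n in("scene","top"):
    c=cams.snapshot(n);d[n]=c
    cv2.imwrite(f"pics/{n}0.png",cv2.resize(c["image"][:,:,::-1],(800,600),interpolation=cv2.INTER_CUBIC))
    print(n,c["intrinsics"],c["dist_coeffs"],c["R"],c["t"])
pickle.dump(d,open("c0.pkl","wb"))
E
```

```text
pics
{'time': 0.0, 'joints': [-1.359, 0.4238, 1.6307, 0.0, 1.0886, -0.019], 'joint_velocities': [-0.0004, -0.0003, 0.0001, -0.0006, 0.0002, -0.0007], 'joint_torque': [0.0012, -54.462, -27.3667, 0.0644, 0.0227, -0.0001], 'tcp_pos': [0.1429, -0.6079, 0.2219], 'eef_rot': [-3.1192, -0.3615, 0.0002], 'wrist_force': [0.0098, -0.432, 1.247], 'ft_torque': [0.0633, -0.0103, 0.0203], 'width': 0.0878}
scene [[365.85382825   0.         251.0132394 ]
 [  0.         365.85382825 190.62736908]
 [  0.           0.           1.        ]] [-0.00677709  0.          0.          0.          0.        ] [[ 0.40001154  0.91629661  0.01978121]
 [ 0.65382066 -0.27016906 -0.7067724 ]
 [-0.64226888  0.29565048 -0.70716439]] [-0.23520805 -0.30449883  1.64624095]
top [[380.56208066   0.         260.20761952]
 [  0.         380.56208066 194.62795648]
 [  0.           0.           1.        ]] [0.01199753 0.         0.         0.         0.        ] [[ 0.00669558 -0.99997414  0.00262462]
 [-0.9996469  -0.00676083 -0.02569767]
 [ 0.02571476 -0.00245164 -0.99966631]] [-9.92046353e-04  6.02363543e-01  1.15496762e+00]
```

View pics/scene0.png

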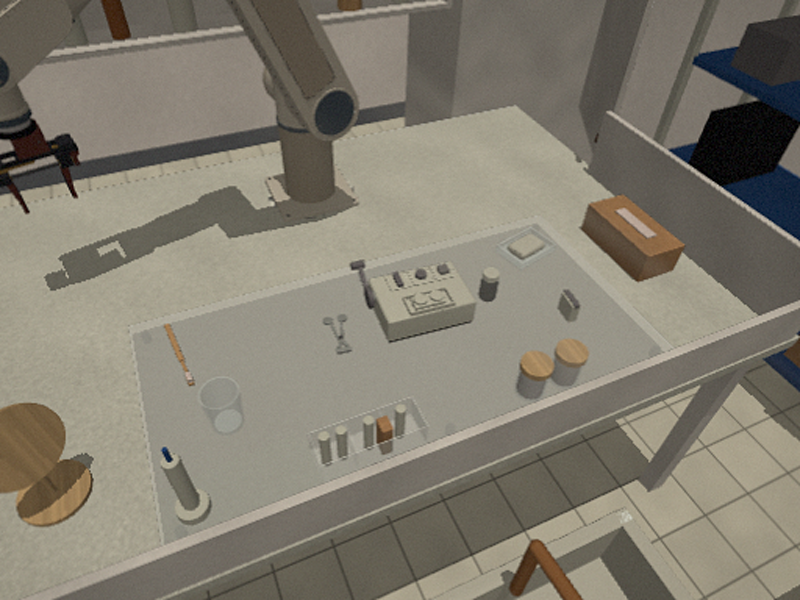

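View pics/top0.png

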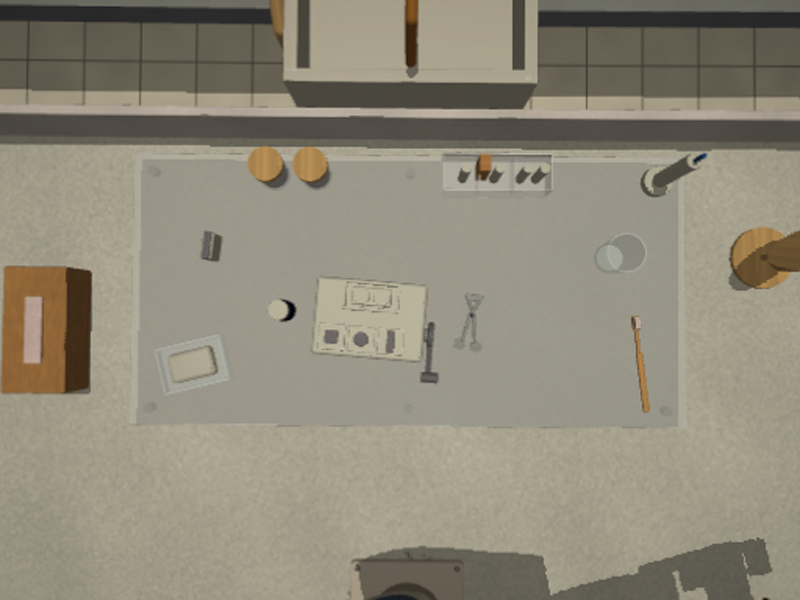

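Top view: the unit is at about (370,320). The keys from +y (left) are square (331,337), round (361,339) and bar (391,341), and the paddle bar is at (429,378). I'll enlarge both crops.

Run:
```python
import cv2,pickle
d=pickle.load(open("c0.pkl","rb"))
c=d["top"]["image"][170:255,190:300,::-1];cv2.imwrite("pics/tc.png",cv2.resize(c,None,fx=7,fy=7,interpolation=cv2.INTER_CUBIC))
c=d["scene"]["image"][155:225,215:325,::-1];cv2.imwrite("pics/sc.png",cv2.resize(c,None,fx=7,fy=7,interpolation=cv2.INTER_CUBIC))
```

```text
(no output)
```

View pics/tc.png

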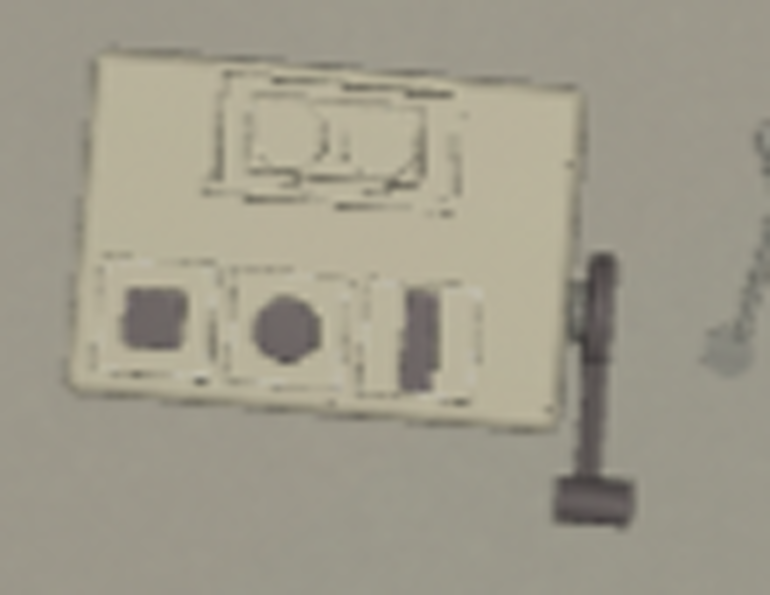

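View pics/sc.png

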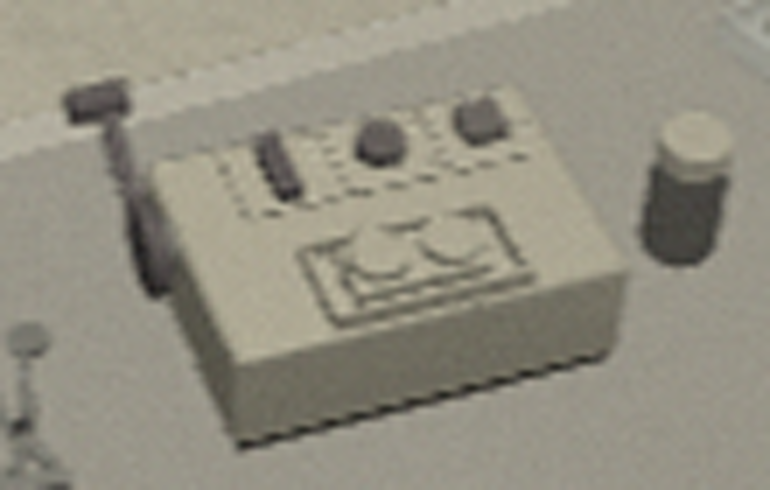

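```bash
cat > h.py <<'E'
import cv2,numpy as np,pickle
from scipy.optimize import least_squares
def proj(c,X):
    return cv2.projectPoints(np.array(X,float).reshape(-1,3),cv2.Rodrigues(c["R"])[0],c["t"],c["intrinsics"],c["dist_coeffs"])[0].reshape(-1,2)
# order: L keys y 65 square,12 round,-41 bar ; paddle bar y offset unknown
def pts(p):
    x,y,a,py=p;c,s=np.cos(a),np.sin(a)
    L=np.array([[-.037,.065,.113],[-.037,.012,.113],[-.037,-.041,.113],[-.020-.08*np.cos(.42),py,.123],
      [-.07,.1,.1],[.07,.1,.1],[.07,-.1,.1],[-.07,-.1,.1]])
    return np.c_[x+c*L[:,0]-s*L[:,1],y+s*L[:,0]+c*L[:,1],L[:,2]]
E
python3 - <<'E'
from h import *
d=pickle.load(open("c0.pkl","rb"))
T=(np.array([[154,319],[287,328],[420,340],[594,501],[73,387],[97,54],[582,88],[556,430]])+.5)/7-.5+[190,170]
S=(np.array([[481,119],[380,138],[277,162],[97,100],[515,90],[628,268],[238,362],[152,160]])+.5)/7-.5+[215,155]
rt=lambda p:proj(d["top"],pts(p))-T
rs=lambda p:proj(d["scene"],pts(p))-S
for f in(rt,rs,lambda p:np.r_[rt(p),rs(p)]):
    r=least_squares(lambda p:f(p).ravel(),[.5,.05,0,-.12]);print(r.x.round(4));print(f(r.x).round(2).tolist())
    print(pts(r.x)[:4].round(4).tolist())
E
```

```text
[ 0.5739  0.0704 -0.0725 -0.114 ]
[[-0.03, 0.05], [0.03, 0.27], [0.08, 0.07], [0.02, -0.3], [-1.29, 0.96], [-0.57, -1.15], [0.98, -0.37], [0.79, 0.45]]
[[0.5417, 0.1379, 0.113], [0.5379, 0.085, 0.113], [0.534, 0.0322, 0.113], [0.4728, -0.0366, 0.123]]
[ 0.5751  0.0708 -0.0868 -0.1152]
[[0.23, -0.22], [0.24, 0.18], [0.23, -0.07], [0.07, 0.36], [0.69, -1.27], [1.03, 0.1], [-0.94, 0.21], [-1.48, 0.23]]
[[0.5439, 0.1388, 0.113], [0.5393, 0.086, 0.113], [0.5347, 0.0332, 0.113], [0.4724, -0.0358, 0.123]]
[ 0.5743  0.0706 -0.077  -0.1144]
[[-0.17, -0.2], [-0.12, 0.11], [-0.08, -0.01], [-0.08, -0.25], [-1.49, 0.65], [-0.54, -1.44], [0.98, -0.35], [0.57, 0.46], [-0.1, -0.45], [-0.03, 0.05], [0.02, -0.11], [-0.03, 0.45], [0.25, -1.53], [0.93, -0.29], [-0.79, 0.22], [-1.73, 0.33]]
[[0.5424, 0.1383, 0.113], [0.5383, 0.0855, 0.113], [0.5342, 0.0326, 0.113], [0.4727, -0.0363, 0.123]]
```

```bash
cat > g.py <<'E'
import sys,numpy as np
from scipy.spatial.transform import Rotation as Ro
from station import env
t=dict(round=[.5383,.0855,.113],square=[.5424,.1383,.113],bar=[.5342,.0326,.113],pad=[.4727,-.0363,.132])
def go(n,dz,s=None):
    s=env.read_state();R=Ro.from_rotvec(s["eef_rot"]).as_matrix()
    p=np.array(t[n])+[0,0,dz]
    yaw=np.degrees(np.arctan2(R[1,0],R[0,0]))
    print("shift mm",(1000*R.T@(p-s["tcp_pos"])).round(1),"turn",round(yaw+4.4,2),"tcp",np.round(s["tcp_pos"],4),"z",R[:,2].round(4),"F",np.round(s["wrist_force"],1),"t",round(s["time"],2),"w",round(s["width"],4),"j",np.round(s["joints"],2))
go(sys.argv[1],float(sys.argv[2]))
E
python3 g.py round .04
```

```text
shift mm [ 543.5 -584.5   69.8] turn 17.62 tcp [ 0.1429 -0.6079  0.222 ] z [-3.0e-04  1.3e-03 -1.0e+00] F [-0.4 -0.1  0.5] t 0.1 w 0.0879 j [-1.36  0.42  1.63 -0.    1.09 -0.02]
```

Call:
{"name": "play_rows", "arguments": {"motion": [1,27,-29,0,0,1,54,-58,0,0,1,81,-87,0,0,1,108,-116,0,0,1,135,-145,0,0], "grip_force": 20}}

```text
time: 0.52
tcp_pos: [0.2466, -0.4255, 0.2223]
eef_rot: [-3.12, -0.361, 0.0]
wrist_force: [-0.1, -0.3, -0.1]
width: 0.058
```

I entered millimetres where the tool takes metres. The per-row limit clipped the move, the direction was right and nothing was nearby. I'll use metres from here.

```bash
python3 g.py round .04
```

```text
shift mm [ 400.6 -431.    69.6] turn 17.58 tcp [ 0.2466 -0.4255  0.2223] z [-3.e-04  7.e-04 -1.e+00] F [-0.1 -0.3 -0.1] t 0.52 w 0.058 j [-1.07  0.23  1.92  0.    1.    0.27]
```

Call:
{"name": "play_rows", "arguments": {"motion": [1,0.027,-0.029,0,0,1,0.054,-0.058,0,0,1,0.081,-0.087,0,0,1,0.108,-0.116,0,0,1,0.135,-0.145,0,0]}}

```text
time: 0.93
tcp_pos: [0.3449, -0.2536, 0.2226]
eef_rot: [-3.121, -0.361, 0.0]
wrist_force: [1.2, -0.5, 0.7]
width: 0.0247
```

Call:
{"name": "play_rows", "arguments": {"motion": [1,0.027,-0.029,0,0,1,0.054,-0.058,0,0,1,0.081,-0.087,0,0,1,0.108,-0.116,0,0,1,0.135,-0.145,0,0]}}

```text
time: 1.35
tcp_pos: [0.4432, -0.0814, 0.2227]
eef_rot: [3.121, 0.362, -0.0]
wrist_force: [0.9, -1.4, 0.2]
width: 0.0008
```

```bash
python3 g.py round .04
```

```text
shift mm [ 130.8 -140.7   69.6] turn 17.63 tcp [ 0.4432 -0.0814  0.2227] z [-1.e-04 -0.e+00 -1.e+00] F [ 0.9 -1.4  0.2] t 1.35 w 0.0008 j [-0.21  0.16  2.   -0.    0.98  1.13]
```

Call:
{"name": "play_rows", "arguments": {"motion": [1,0.026,-0.028,0,3.5,1,0.052,-0.056,0.01,7,1,0.078,-0.084,0.02,10.5,1,0.104,-0.112,0.03,14,1,0.13,-0.14,0.04,17.6]}}

```text
time: 1.77
tcp_pos: [0.5377, 0.0846, 0.182]
eef_rot: [3.139, -0.124, -0.001]
wrist_force: [1.0, -0.1, 0.6]
width: 0.0004
```

Call:
{"name": "play_rows", "arguments": {"motion": [1,0,0,0,0,1,0,0,0,0,1,0,0,0,0]}}

```text
time: 2.02
tcp_pos: [0.5366, 0.0824, 0.1822]
eef_rot: [3.139, -0.118, -0.002]
wrist_force: [0.3, -1.0, -0.3]
width: 0.0005
```

```bash
python3 g.py round .02
```

```text
shift mm [ 1.5 -3.2 49.2] turn 0.11 tcp [0.5366 0.0824 0.1822] z [-1.5e-03 -5.0e-04 -1.0e+00] F [ 0.3 -1.  -0.3] t 2.02 w 0.0005 j [ 0.13  0.36  1.84 -0.    0.94  1.78]
```

Positioned above round. I'll lower to 8 mm above it and look once.

Call:
{"name": "play_rows", "arguments": {"motion": [1,0.0015,-0.003,0.03,0,1,0.0015,-0.003,0.061,0,1,0.0015,-0.003,0.061,0,1,0.0015,-0.003,0.061,0]}}

```text
time: 2.35
tcp_pos: [0.5375, 0.0841, 0.1212]
eef_rot: [3.139, -0.122, -0.005]
wrist_force: [0.1, 0.1, 0.4]
width: 0.0005
```

```bash
python3 g.py round 0
cat > pic.py <<'E'
import sys,cv2,numpy as np
from station import cams
n=sys.argv[1]
a=cams.snapshot("top")["image"][165:260,185:305,::-1];b=cams.snapshot("scene")["image"][130:225,210:330,::-1]
o=np.vstack([cv2.resize(x,None,fx=5,fy=3.1 if 0 else 5,interpolation=cv2.INTER_CUBIC) for x in(a,b)])
o=np.hstack([cv2.resize(x,(400,317),interpolation=cv2.INTER_CUBIC) for x in(a,b)]) if 0 else o
cv2.imwrite(f"pics/{n}.png",cv2.resize(np.hstack([o[:475],o[475:]]),(800,317)))
E
python3 pic.py a1
```

```text
shift mm [ 0.7 -1.5  8.2] turn -0.05 tcp [0.5375 0.0841 0.1212] z [-3.5e-03 -6.0e-04 -1.0e+00] F [0.1 0.1 0.4] t 2.35 w 0.0005 j [ 0.13  0.45  1.88 -0.    0.82  1.78]
```

View pics/a1.png

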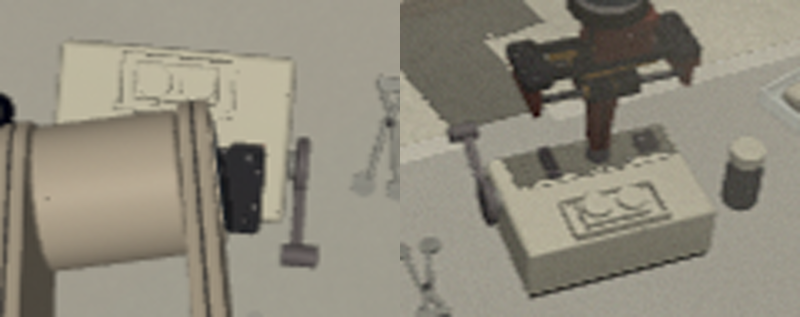

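Scene view at right: the fingertips at (598,152) sit over the round key. Pressing it now.

Call:
{"name": "play_rows", "arguments": {"motion": [1,0.0005,-0.001,0.005,0,1,0.0005,-0.001,0.009,0,1,0.0005,-0.001,0.012,0,1,0.0005,-0.001,0.014,0,1,0.0005,-0.001,0.014,0]}}

```text
time: 2.87
tcp_pos: [0.5405, 0.0865, 0.1081]
eef_rot: [-3.139, 0.119, -0.003]
wrist_force: [2.4, -2.1, 3.7]
width: 0.0003
```

Call:
{"name": "play_rows", "arguments": {"motion": [1,0,0,0.001,0,1,0,0,0.002,0,1,0,0,0.002,0]}}

```text
time: 3.12
tcp_pos: [0.5407, 0.0865, 0.1072]
eef_rot: [-3.139, 0.12, -0.003]
wrist_force: [-2.2, -2.3, 13.9]
width: 0.0004
```

```bash
python3 g.py round 0
```

```text
shift mm [-2.3  1.1 -5.8] turn 0.03 tcp [0.5407 0.0865 0.1072] z [ 0.002  0.    -1.   ] F [-2.2 -2.3 13.9] t 3.12 w 0.0004 j [ 0.14  0.47  1.88 -0.    0.79  1.78]
```

Fully down at z = 0.107 with 14 N. Now up, then to square.

Call:
{"name": "play_rows", "arguments": {"motion": [1,0,0,-0.015,0,1,0,0,-0.025,0,1,-0.001,-0.025,-0.025,0,1,-0.001,-0.052,-0.025,0,1,-0.001,-0.052,-0.025,0]}}

```text
time: 3.53
tcp_pos: [0.5429, 0.1414, 0.1311]
eef_rot: [-3.138, 0.117, -0.001]
wrist_force: [-0.7, 0.3, -0.2]
width: 0.0004
```

```bash
python3 g.py square 0
```

```text
shift mm [-0.3  3.2 18.1] turn 0.12 tcp [0.5429 0.1414 0.1311] z [ 8.0e-04  1.2e-03 -1.0e+00] F [-0.7  0.3 -0.2] t 3.53 w 0.0004 j [0.23 0.45 1.84 0.   0.85 1.88]
```

Call:
{"name": "play_rows", "arguments": {"motion": [1,0,0.002,0.006,0,1,0,0.002,0.012,0,1,0,0.002,0.017,0,1,0,0.002,0.021,0,1,0,0.002,0.023,0]}}

```text
time: 3.95
tcp_pos: [0.5418, 0.1355, 0.107]
eef_rot: [3.139, -0.121, -0.003]
wrist_force: [-6.3, -1.1, 21.5]
width: 0.0003
```

```bash
python3 g.py square 0
```

```text
shift mm [ 0.4 -2.8 -6. ] turn -0.03 tcp [0.5418 0.1355 0.107 ] z [-1.9e-03 -5.0e-04 -1.0e+00] F [-6.3 -1.1 21.5] t 3.95 w 0.0003 j [ 0.22  0.49  1.85 -0.    0.8   1.87]
```

Call:
{"name": "play_rows", "arguments": {"motion": [1,0,0,-0.015,0,1,0,0,-0.026,0,1,0,0.035,-0.026,0,1,0,0.07,-0.026,0,1,0,0.103,-0.026,0]}}

```text
time: 4.37
tcp_pos: [0.5346, 0.0325, 0.1342]
eef_rot: [3.139, -0.118, 0.002]
wrist_force: [0.5, 0.1, -0.2]
width: 0.0006
```

Call:
{"name": "play_rows", "arguments": {"motion": [1,0,0,0,0,1,0,0,0,0]}}

```text
time: 4.53
tcp_pos: [0.5346, 0.032, 0.134]
eef_rot: [-3.139, 0.125, -0.001]
wrist_force: [0.2, 0.2, -0.6]
width: 0.0005
```

```bash
python3 g.py bar 0
```

```text
shift mm [-0.5 -0.6 21. ] turn -0.17 tcp [0.5346 0.032  0.134 ] z [ 4.e-04  0.e+00 -1.e+00] F [ 0.2  0.2 -0.6] t 4.53 w 0.0005 j [0.04 0.42 1.89 0.   0.83 1.69]
```

Call:
{"name": "play_rows", "arguments": {"motion": [1,0,0,0.008,0,1,0,0,0.015,0,1,0,0,0.02,0,1,0,0,0.024,0,1,0,0,0.027,0]}}

```text
time: 4.95
tcp_pos: [0.5345, 0.0345, 0.1066]
eef_rot: [-3.139, 0.118, 0.001]
wrist_force: [-10.7, 0.8, 40.9]
width: 0.0002
```

```bash
python3 g.py bar 0
```

```text
shift mm [-0.2  1.9 -6.4] turn 0.09 tcp [0.5345 0.0345 0.1066] z [-8.e-04  2.e-04 -1.e+00] F [-10.7   0.8  40.9] t 4.95 w 0.0002 j [0.04 0.46 1.9  0.   0.78 1.69]
```

Call:
{"name": "play_rows", "arguments": {"motion": [1,0,0,-0.015,0,1,0,0,-0.035,0,1,0,0,-0.055,0,1,-0.02,0.03,-0.055,0,1,-0.04,0.055,-0.055,0]}}

```text
time: 5.37
tcp_pos: [0.4917, -0.0178, 0.1625]
eef_rot: [3.139, -0.115, 0.005]
wrist_force: [-0.5, 0.0, -0.3]
width: 0.0004
```

Call:
{"name": "play_rows", "arguments": {"motion": [1,-0.019,0.02,0,0,1,-0.019,0.02,0,0,1,-0.019,0.02,0,0]}}

```text
time: 5.62
tcp_pos: [0.4693, -0.0368, 0.1615]
eef_rot: [-3.139, 0.122, 0.001]
wrist_force: [0.1, 0.3, -0.2]
width: 0.0006
```

```bash
python3 g.py pad 0; python3 pic.py a2
```

```text
shift mm [ 3.3 -0.8 29.5] turn -0.05 tcp [ 0.4693 -0.0368  0.1615] z [-4.e-04  2.e-04 -1.e+00] F [ 0.1  0.3 -0.2] t 5.62 w 0.0006 j [-0.1   0.29  2.01  0.    0.84  1.54]
```

View pics/a2.png

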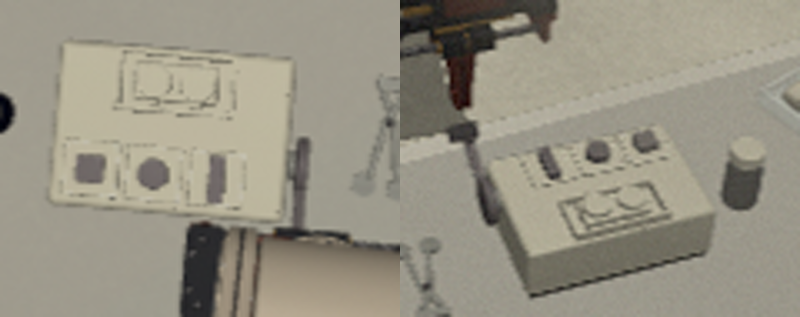

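The fingertips at (462,107) are above the paddle bar (463,131), and the keys are back up. Lowering now.

Call:
{"name": "play_rows", "arguments": {"motion": [1,0,0,0.015,0,1,0,0,0.026,0,1,0,0,0.032,0,1,0,0,0.036,0,1,0,0,0.036,0]}}

```text
time: 6.13
tcp_pos: [0.4693, -0.0358, 0.1248]
eef_rot: [-3.139, 0.118, 0.005]
wrist_force: [-4.4, 0.5, 6.4]
width: 0.0004
```

```bash
python3 g.py pad 0
```

```text
shift mm [ 3.4  0.3 -7.2] turn 0.09 tcp [ 0.4693 -0.0358  0.1248] z [-3.3e-03  4.0e-04 -1.0e+00] F [-4.4  0.5  6.4] t 6.13 w 0.0004 j [-0.1   0.35  2.03  0.    0.76  1.54]
```

Call:
{"name": "play_rows", "arguments": {"motion": [1,0,0,0.004,0,1,0,0,0.008,0,1,0,0,0.012,0,1,0,0,0.016,0,1,0,0,0.02,0]}}

```text
time: 6.55
tcp_pos: [0.4692, -0.036, 0.1053]
eef_rot: [-3.139, 0.119, 0.004]
wrist_force: [-6.1, 1.1, 9.0]
width: 0.0005
```

Call:
{"name": "play_rows", "arguments": {"motion": [1,0,0,0.004,0,1,0,0,0.008,0,1,0,0,0.012,0,1,0,0,0.015,0,1,0,0,0.015,0]}}

```text
time: 6.97
tcp_pos: [0.4697, -0.0362, 0.0902]
eef_rot: [-3.139, 0.119, 0.003]
wrist_force: [-5.3, 1.1, 8.9]
width: 0.0004
```

```bash
python3 g.py pad 0; python3 pic.py a3
```

```text
shift mm [  3.   -0.2 -41.8] turn 0.05 tcp [ 0.4697 -0.0362  0.0902] z [-1.7e-03  2.0e-04 -1.0e+00] F [-5.3  1.1  8.9] t 6.97 w 0.0004 j [-0.1   0.42  2.05  0.    0.68  1.54]
```

View pics/a3.png

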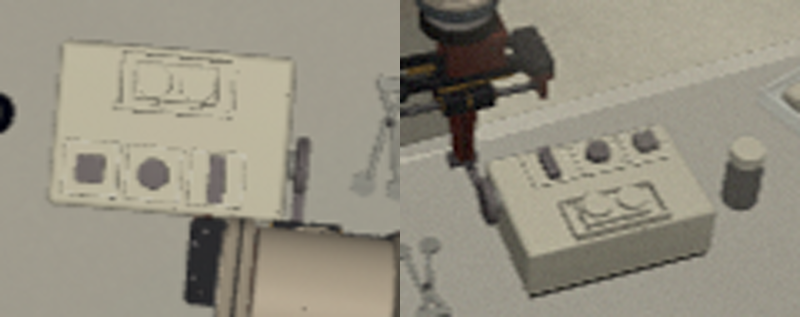

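The bar (462,158) is following down under the fingers. There are 15 mm left to the third click, so I'll finish slowly.

Call:
{"name": "play_rows", "arguments": {"motion": [1,0,0,0.003,0,1,0,0,0.006,0,1,0,0,0.008,0,1,0,0,0.01,0,1,0,0,0.01,0]}}

```text
time: 7.48
tcp_pos: [0.4704, -0.0363, 0.0804]
eef_rot: [-3.139, 0.119, 0.0]
wrist_force: [-1.8, 0.8, 6.2]
width: 0.0007
```

```bash
python3 g.py pad 0
```

```text
shift mm [  2.3  -0.1 -51.6] turn 0.05 tcp [ 0.4704 -0.0363  0.0804] z [-1.e-04  1.e-04 -1.e+00] F [-1.8  0.8  6.2] t 7.48 w 0.0007 j [-0.1   0.44  2.05  0.    0.65  1.54]
```

Past the third ridge: the force fell from 9 to 6 N. 5 mm to go.

Call:
{"name": "play_rows", "arguments": {"motion": [1,0,0,0.002,0,1,0,0,0.004,0,1,0,0,0.005,0,1,0,0,0.005,0,1,0,0,0.005,0]}}

```text
time: 7.9
tcp_pos: [0.471, -0.0364, 0.0759]
eef_rot: [-3.139, 0.119, -0.002]
wrist_force: [-1.5, 0.2, 6.3]
width: 0.0004
```

Call:
{"name": "play_rows", "arguments": {"motion": [1,0,0,0,0,1,0,0,0,0,1,0,0,0,0,1,0,0,0,0]}}

```text
time: 8.23
tcp_pos: [0.471, -0.0364, 0.076]
eef_rot: [-3.139, 0.119, -0.002]
wrist_force: [-2.2, 0.9, 7.8]
width: 0.0006
```

```bash
python3 g.py pad 0; python3 pic.py a4
python3 - <<'E'
import cv2
from station import cams
b=cams.snapshot("scene")["image"]
cv2.imwrite("pics/a5.png",cv2.resize(b[140:200,205:285,::-1],None,fx=9,fy=9,interpolation=cv2.INTER_CUBIC))
cv2.imwrite("pics/a6.png",cv2.resize(b[:,:,::-1],(800,600)))
E
```

```text
shift mm [  1.7  -0.2 -56. ] turn 0.05 tcp [ 0.471  -0.0364  0.076 ] z [ 0.0013 -0.     -1.    ] F [-2.2  0.9  7.8] t 8.23 w 0.0006 j [-0.1   0.45  2.05  0.    0.64  1.54]
```

View pics/a5.png

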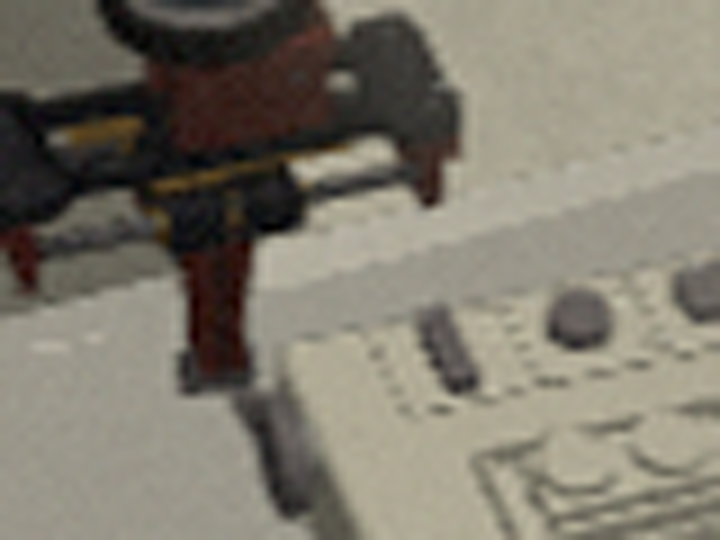

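View pics/a6.png

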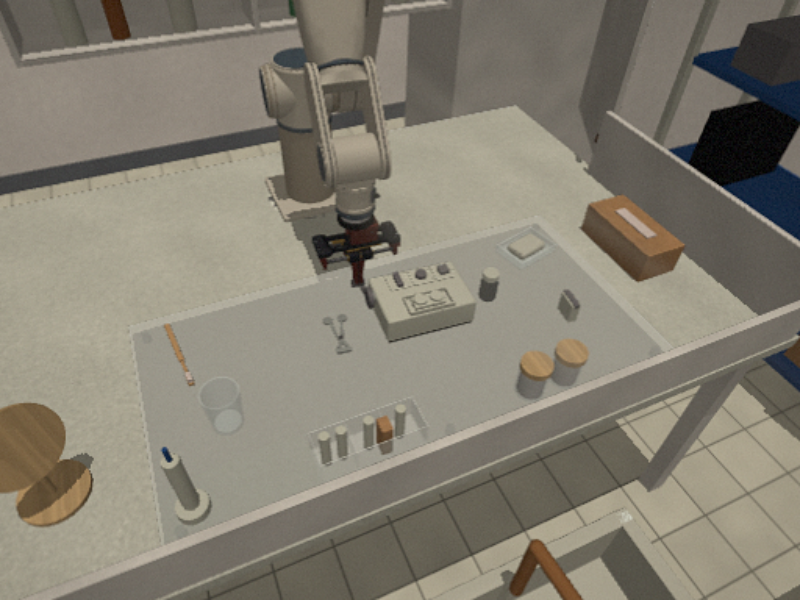

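The tip is at z = 0.076, which puts the dial at about 0.71 rad, and it pushes with 7.8 N. In the crop, the bar at (215,380) is held under the fingers, and the bystanders look unmoved.

```bash
python3 -c "
from station import ticket;print(ticket.close_job())"
```

```text
the job is handed in; nothing more can be done
None
```

I pressed the round, square and bar keys in that order, then pushed the paddle into the third click. I handed the job in with the robot still holding it there, at about 8.3 s.

- **Keys:** each one bottomed out with the fingertips at z ≈ 0.107 m, against a push of 14, 21 and 41 N in that order. I lifted 24–55 mm clear after each, and a picture after the last press showed all three back up. The 41 N on the bar key was harder than intended. It came through the fingertips, not the arm or gripper body, and stayed well under the 120 N wrist limit.
- **Dial:** at the last check the fingertips were steady at z = 0.076 m, which puts the dial at about 0.71 rad (third click 0.72). The push was 7.8 N. It never came near the next ridge or the end stop.
- **Bystanders:** the last pictures show the lens case in its tray and everything on the shelf where it was.
- **Slip:** my first move was entered in millimetres instead of metres. The per-row limit clipped it in free space, in the right direction, and it touched nothing.

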